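# Load the carousel analyser and bring it home

### The job

Load the analyser for its next run: slide the shutter of the loading window fully open, then take the reagent bottles out of the basket one at a time and stand each in an empty bay of the carousel, turning the carousel by its knob to bring an empty bay under the window. When every bottle is in, turn the carousel until its home mark points at the index line, and then slide the shutter fully closed. Leave everything else on the bench where it is.

Things in the scene. Friction and masses are not known exactly. Their poses are not given: they have to be found in the camera images.
- analyser: silver bench-top analyser, 318 x 318 mm, fixed to the bench; flat deck 140 mm above the bench, console 30 mm higher along the far edge, 112 mm behind the knob. Origin: on the carousel's axis at bench level; own -x is its front (robot side), z up. The deck over the carousel is a fixed clear cover 4 mm thick, open only at the loading window
- window (a point): centre of the loading window at deck height, 80 mm from the carousel's axis on the analyser's -x side; a rectangular opening, 100 mm along the analyser's y by 60 mm along its x
- index (a point): point on the analyser, 36 mm from the carousel's axis on its -x side, 6 mm above the deck, where the tip of the home mark must lie at home; the short white index line on the deck, just outside the dial, points to it
- carousel (a joint): angle of the carousel in rad, positive anticlockwise from above; 0 when the home mark points at the index (full turns more or less are the same). Range -9.4 to 9.4, no detents, stays where left (friction 0.07 N m). It carries five cups at 80 mm radius: bay k stands k x 60 degrees anticlockwise of the home mark and is in the window when the joint reads -k x 60 degrees
- knob (a point): on the carousel's axis at the height to grip, 24 mm above the deck: the carousel's knob, a bar 48 mm long, 16 mm wide, its top 41 mm above the deck, on a flat black dial of 36 mm radius; turns with the carousel. Site axes: x along the bar (the home mark is on its -x side; the black line on the bar's top points the same way), z up
- home_mark (a point): tip of the white home mark, on the rim of the dial under the knob, 36 mm from the axis; turns with the carousel. In line with the mark the carousel has a blank plug, no cup; the cup across from the mark (bay 3) holds a calibrator bottle that stays
- shutter (a joint): position of the sliding shutter of the loading window in m: 0 closed over the window, 0.110 fully open (slid along the analyser's -y). Stays where left (friction 1.5 N)
- shutter_grip (a point): point to grip on the shutter, 20 mm above the deck, in the middle of its upright tab, 12 mm thick (along the analyser's y), 36 mm long (x), top 29 mm above the deck; moves with the shutter. The shutter plate is 66 mm (x) by 112 mm (y), its top 5 mm above the deck
- basket: shallow white open basket with the bottles to load, 250 mm (its x) by 180 mm (its y), rim 34 mm high, walls and floor 4 mm thick; fixed to the bench. Origin under its centre.
- bay1 (a point): bay 1 of the carousel: centre of the inner floor of the cup, 71 mm above the bench; the cup is open at the top, 48 mm wide inside, 30 mm deep. Turns with the carousel
- bay2 (a point): bay 2 of the carousel: centre of the inner floor of the cup, 71 mm above the bench; the cup is open at the top, 48 mm wide inside, 30 mm deep. Turns with the carousel
- bay4 (a point): bay 4 of the carousel: centre of the inner floor of the cup, 71 mm above the bench; the cup is open at the top, 48 mm wide inside, 30 mm deep. Turns with the carousel
- bay5 (a point): bay 5 of the carousel: centre of the inner floor of the cup, 71 mm above the bench; the cup is open at the top, 48 mm wide inside, 30 mm deep. Turns with the carousel
- bottle1: squat reagent bottle, 60 mm tall: body 40 mm in diameter up to 34 mm with a heavy base, screw cap 28 mm in diameter from 38 mm to the top; about 60 g. Origin at the centre of its underside, z along its axis. Standing in a bay, its top is 9 mm below the deck's top face. May be absent. All bottles are alike
- bottle2: squat reagent bottle, 60 mm tall: body 40 mm in diameter up to 34 mm with a heavy base, screw cap 28 mm in diameter from 38 mm to the top; about 60 g. Origin at the centre of its underside, z along its axis. Standing in a bay, its top is 9 mm below the deck's top face. May be absent. All bottles are alike
- bottle3: squat reagent bottle, 60 mm tall: body 40 mm in diameter up to 34 mm with a heavy base, screw cap 28 mm in diameter from 38 mm to the top; about 60 g. Origin at the centre of its underside, z along its axis. Standing in a bay, its top is 9 mm below the deck's top face. May be absent. All bottles are alike
- bottle4: squat reagent bottle, 60 mm tall: body 40 mm in diameter up to 34 mm with a heavy base, screw cap 28 mm in diameter from 38 mm to the top; about 60 g. Origin at the centre of its underside, z along its axis. Standing in a bay, its top is 9 mm below the deck's top face. May be absent. All bottles are alike
- tube_rack: white rack of small tubes, 50 x 130 x 45 mm, standing between the analyser and the basket; not part of the job. Origin at the centre of its underside
- cold_pack: small blue cold pack, 30 x 60 x 20 mm, lying loose in the basket; not part of the job. Origin at the centre of its underside
Things that resemble listed ones, but are neither listed nor needed, are in the scene too. Leave any orange or red look-alike of the bottle1 alone.

How it is judged:
By the outcome, as a careful person would: the job done as asked, in the order asked, and still so for the second after the job is handed in, with the robot touching nothing.
Of bottle1, bottle2, bottle3, bottle4 only 3 to 4 are there at a start; the rules pass over those that are not, and their reading is None.
At some moment in a run one of bottle1, bottle2, bottle3, bottle4 may be knocked a few centimetres aside while the robot is not near it.
Once in a run the grip may slacken for a moment while it holds something.
It also fails if it takes over 210 s, if anything falls off the work surface, if the arm or the gripper's body presses on something with over 40 N, if the wrist force passes 120 N, or if a joint passes its speed limit or range.

### The arm

A 7-joint arm with a two-finger parallel gripper is mounted at the origin on the work surface. World frame = base frame: x ahead of the robot, y to its left, z up, the work surface at z = 0. Lengths are in m, angles in rad, forces in N, time in s.
With the tool pointing down it reaches from about 0.4 to 0.875 m from the base axis. Payload 4.4 kg.
Tool frame: the origin (TCP) lies on the centre line of the jaws, within the pads' length; the fingertips stand 25 mm ahead of it and the grasp point (between the pads) lies 6 mm ahead of it (r.finger_overhang is the distance from the TCP to the fingertips, in m); z points along the fingers, y is the direction in which the jaws open and shut (so a half turn about z gives the same grasp; the last joint's range is limited). The gripper opens to 85 mm and grips with 20 to 120 N. Pads are 22 mm wide; open, the fingers measure 114 mm over their backs; the gripper's body (76 mm by 85 mm) begins 54 mm behind the grasp point. The pads swing forward as they close: fully open they stand 13 mm farther back than shut.
Start: joints at [1.115, 0.628, 0.038, 1.517, -0.027, 0.996, -0.02], TCP at [0.247, -0.601, 0.256] pointing down, gripper open.
Joint ranges: [-3.06, 3.06], [-0.37, 2.12], [-1.25, 1.32], [0.18, 2.47], [-1.1, 4.24], [0.23, 1.98], [-2.94, 2.94]. Speed limits (rad/s): [2.57, 2.57, 3.14, 3.14, 3.14, 3.14, 3.14].

### API

Orientations are given as a unit quaternion [w, x, y, z].
In Python, from workcell import r gives the robot as it stands. Calls block until the motion is done:
- r.move_ptp(position, orientation): joint-space move of the TCP to a pose.
- r.move_linear(position, frame=None, rate=0.15): straight line of the TCP; frame=None keeps the orientation; rate is the mean speed in m/s.
- r.movej(angles): joint-space move.
- r.command_gripper(opening, grasp_force=None): opening from 0.0 (shut) to 1.0 (fully open); grasp_force is the grip in N (None keeps the last); returns when the fingers have stopped.
- r.sleep(seconds).
- r.solve_ik(position, orientation): joint angles nearest the present ones, or None.
- r.get_state(): the state.
- r.read_camera(name): name is "scene" or "top" or "wrist"; returns a dict with "pixels" (420x560x3 uint8, red, green, blue), "z_map" (420x560 float32, m along the optical axis (not along the pixel's ray), 0 where there is no reading), "intrinsics" (3x3 intrinsics, pixels), "xyz" and "rotation" of the camera in the world. Camera axes: x right, y up, looking along -z (the intrinsics and any distortion apply to the point x, -y, -z); pixel columns grow to the right and rows downward; lengths in m; the calibration is good to about 2 mm. A picture is of the moment at which its call begins.
A pose or a line that the arm cannot do raises r.IKError and nothing moves.
- r.job_done(): hands the job in, once; it reports no verdict.
Trained networks look in the newest picture that a camera, given by its name, has taken for a name from the list of things; names that differ only in an ending like _2 or _b are one class to them, and where a whole thing is asked for, a point or a joint stands for the part that bears it (a point fixed in the world has none). Each returns a list of dicts, best first, with "score" (0 to 1); they miss things now and then, are a little off and sometimes report something else, mostly with a low value. They report only what shows in the picture. A call takes as long as a camera call. They do not tell look-alikes from the thing itself.
- r.spot_in(camera, name): "centre" ([row, column] in pixels, amid what is visible of it).
The state is a dict: "time_s": time; "qpos": joint angles; "joint_vel": joint speeds; "tau": joint torques, N m; "ee_pos": TCP position; "tcp_rot": TCP orientation; "wrist_force": force on the tool from outside, world axes, zero at the start; "torque": the same for the moment, N m; "gripper_width": opening from 0.0 (shut) to 1.0 (fully open).
Only numpy, scipy, OpenCV 4.12 (cv2) and the standard library are available. Lean on these libraries where they do the work, as an engineer would, in place of code of your own. Each camera call takes 0.05 s, during which the arm holds its last target. There are 200 camera calls.

## Working session

There is one attempt and no reset: what is moved stays moved. The work goes in short steps, each a Python script; the robot and the scene stay as the last script left them, time stands still between calls to the robot, and variables do not carry over. Pictures are saved under pics/ and viewed, about 12 in all and at most 16, crops included, and the job is handed in when it is done.

```bash
mkdir -p pics; ls; cat > h.py <<'E'
import numpy as np, cv2
from workcell import r
def snap(cam,name=None):
    d=r.read_camera(cam)
    if name: cv2.imwrite(f'pics/{name}.png',d['pixels'][:,:,::-1])
    return d
def cloud(d):
    K=d['intrinsics'];z=d['z_map'];v,u=np.mgrid[:z.shape[0],:z.shape[1]]
    p=np.stack([(u-K[0,2])*z/K[0,0],-(v-K[1,2])*z/K[1,1],-z],-1)
    return p@np.array(d['rotation']).T+np.array(d['xyz'])
def ray(d,rc,h):
    """pixel (row,col) -> world point at height h"""
    K=d['intrinsics'];R=np.array(d['rotation']);o=np.array(d['xyz'])
    w=R@np.array([(rc[1]-K[0,2])/K[0,0],-(rc[0]-K[1,2])/K[1,1],-1]);return o+w*(h-o[2])/w[2]
def proj(d,p):
    K=d['intrinsics'];q=np.array(d['rotation']).T@(np.array(p)-np.array(d['xyz']))
    return np.array([K[1,2]-K[1,1]*q[1]/-q[2]*1.0, K[0,2]+K[0,0]*q[0]/-q[2]])
E
python3 - <<'E'
from h import *
for c in('scene','top'):
    d=snap(c,c+'0');P=cloud(d);print(c,d['xyz'],d['rotation'],d['intrinsics'].tolist() if hasattr(d['intrinsics'],'tolist') else d['intrinsics'])
    for n in ['analyser','window','index','knob','home_mark','shutter_grip','basket','bottle1','tube_rack','cold_pack','bay1']:
        for o in r.spot_in(c,n)[:6]:
            a=[int(round(x)) for x in o['centre']];print(n,a,round(o['score'],2),P[a[0],a[1]].round(3))
print(r.get_state())
E
```

```text
picsTraceback (most recent call last):
  File "<stdin>", line 3, in <module>
  File "h.py", line 10, in cloud
    return p@np.array(d['rotation']).T+np.array(d['xyz'])
           ~^~~~~~~~~~~~~~~~~~~~~~~~~~
ValueError: matmul: Input operand 1 has a mismatch in its core dimension 0, with gufunc signature (n?,k),(k,m?)->(n?,m?) (size 4 is different from 3)
```

Rotation is a quaternion.

```bash
sed -i "s/np.array(d\['rotation'\])/rot(d)/" h.py; cat >> h.py <<'E'
from scipy.spatial.transform import Rotation as Ro
def rot(d): return Ro.from_quat(np.roll(d['rotation'],-1)).as_matrix()
E
python3 - <<'E'
from h import *
for c in('scene','top'):
    d=snap(c,c+'0');P=cloud(d);print(c,d['xyz'],d['rotation'],np.array(d['intrinsics']).tolist())
    for n in ['analyser','window','index','knob','home_mark','shutter_grip','basket','bottle1','tube_rack','cold_pack','bay1']:
        for o in r.spot_in(c,n)[:6]:
            a=[int(round(x)) for x in o['centre']];print(n,a,round(o['score'],2),P[a[0],a[1]].round(3))
print(r.get_state())
E
```

```text
scene [0.96888246 0.40836587 0.79775969] [0.37552929 0.14005273 0.30901105 0.86248197] [[452.230878318314, 0.0, 279.6705021320601], [0.0, 452.230878318314, 212.30728602286365], [0.0, 0.0, 1.0]]
analyser [163, 174] 0.67 [ 0.616 -0.208  0.138]
analyser [126, 218] 0.27 [ 0.479 -0.222  0.146]
window [163, 171] 0.76 [ 0.621 -0.21   0.141]
window [281, 428] 0.68 [0.437 0.315 0.047]
index [160, 171] 0.85 [ 0.615 -0.219  0.14 ]
knob [138, 189] 0.7 [ 0.555 -0.228  0.156]
home_mark [138, 187] 0.77 [ 0.558 -0.231  0.156]
home_mark [160, 169] 0.74 [ 0.618 -0.222  0.14 ]
shutter_grip [125, 218] 0.64 [ 0.476 -0.225  0.146]
basket [298, 384] 0.65 [0.502 0.267 0.006]
basket [123, 216] 0.6 [ 0.477 -0.231  0.148]
bottle1 [270, 262] 0.94 [0.638 0.065 0.048]
bottle1 [345, 312] 0.91 [0.686 0.234 0.042]
bottle1 [305, 266] 0.86 [0.691 0.127 0.058]
bottle1 [288, 355] 0.7 [0.549 0.223 0.052]
bottle1 [258, 396] 0.63 [0.433 0.24  0.045]
bottle1 [279, 426] 0.56 [0.44  0.311 0.052]
tube_rack [239, 303] 0.92 [0.517 0.068 0.031]
tube_rack [162, 173] 0.32 [ 0.617 -0.208  0.142]
cold_pack [296, 396] 0.94 [0.492 0.28
[... 1114 characters left out ...]
0.184]
{'time_s': 1.25, 'qpos': array([ 1.11520209,  0.62838196,  0.0385069 ,  1.51742768, -0.02700212,
        0.99626981, -0.01997327]), 'joint_vel': array([-0.0007908 ,  0.00154032,  0.00021191, -0.00081742,  0.00066017,
       -0.00093664,  0.00201292]), 'tau': array([-1.25620404e-04, -5.63271725e+01,  1.22611765e+00, -1.93776852e+01,
        1.09687707e-02,  1.57658251e-03, -4.55897720e-06]), 'ee_pos': array([ 0.24702332, -0.60124247,  0.25631637]), 'tcp_rot': array([1.17836114e-05, 9.81068145e-01, 1.93662836e-01, 2.02151820e-05]), 'wrist_force': array([-0.34238224,  0.03138555,  0.97012358]), 'torque': array([-0.03134497,  0.02970695, -0.02841624]), 'gripper_width': 1.0009029135524399}
```

View pics/top0.png

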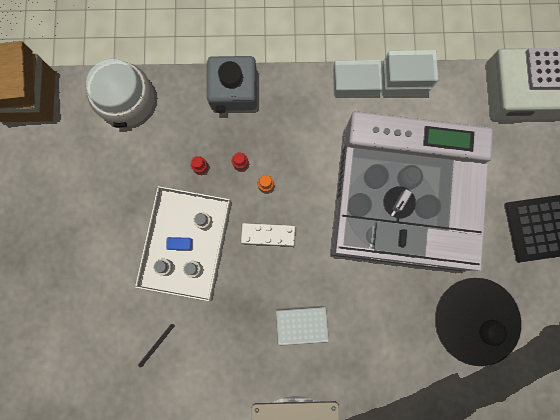

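View pics/scene0.png

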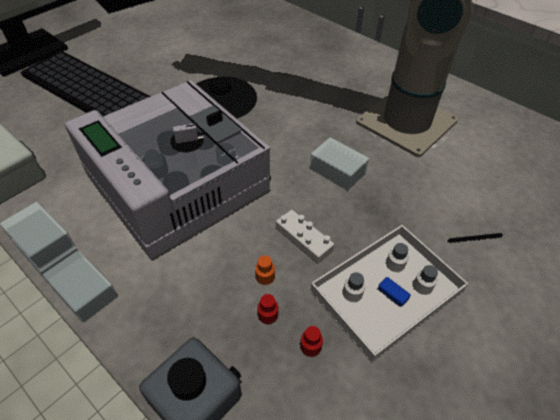

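Three candidates in the basket, top [221,202], [267,163] and [269,193], are white with grey caps and so are the bottles. The red ones [165,199] and [161,240] and the orange one [184,265] outside it are look-alikes. The shutter is about closed, with its tab at [238,402]. Next I'll look from the wrist camera.

```bash
cat >> h.py <<'E'
def down(a):
    c,s=np.cos(a),np.sin(a)
    q=Ro.from_matrix(np.array([[c,s,0],[s,-c,0],[0,0,-1.]])).as_quat();return np.roll(q,1)
def yaw_of(q):
    R=Ro.from_quat(np.roll(q,-1)).as_matrix();return np.arctan2(R[1,0],R[0,0])
E
python3 - <<'E'
from h import *
for nm,p in (('wb',(0.48,0.24,0.42)),('wa',(0.47,-0.235,0.45))):
  for a in (0.,np.pi):
    print(nm,a,r.solve_ik(p,down(a)))
p=(0.47,-0.235,0.45)
r.move_ptp(p,down(0.0))
d=snap('wrist','wa');print(d['xyz'],d['rotation'],np.array(d['intrinsics'])[0]);P=cloud(d);np.savez('wa.npz',**{k:np.array(v) for k,v in d.items()})
for n in ['knob','home_mark','shutter_grip','index','bay1','window']:
    for o in r.spot_in('wrist',n)[:5]:
        a=[int(round(x)) for x in o['centre']];print(n,a,round(o['score'],2),P[a[0],a[1]].round(4))
r.move_ptp((0.48,0.22,0.42),down(0.0))
d=snap('wrist','wb');P=cloud(d);np.savez('wb.npz',**{k:np.array(v) for k,v in d.items()})
for n in ['bottle1']:
    for o in r.spot_in('wrist',n)[:6]:
        a=[int(round(x)) for x in o['centre']];print(n,a,round(o['score'],2),P[a[0],a[1]].round(4))
print(r.get_state()['time_s'])
a=cv2.imread('pics/wa.png');cv2.imwrite('pics/wa_.png',cv2.resize(a,(800,600)))
E
```

```text
wb 0.0 [-0.09530311  0.3626905  -0.60807561  1.56932798  0.21339339  1.27675633
 -2.30574017]
wb 3.141592653589793 [ 0.1751387   0.48458977 -1.09158245  1.56269773  0.43628971  1.36165535
  0.60960577]
wa 0.0 [ 0.37349074  0.28174498  0.05049041  1.55036543 -0.01452419  1.30984891
 -1.14505531]
wa 3.141592653589793 [ 0.92613384  0.34776057 -0.74225276  1.53542196  0.23827022  1.35129817
  1.73248952]
[ 0.54505692 -0.23606     0.56861167] [-0.69859638  0.10591699 -0.10622392  0.69961502] [328.96277835   0.         277.47594417]
knob [93, 275] 0.92 [ 0.5548 -0.2332  0.1815]
home_mark [91, 280] 0.9 [ 0.5569 -0.2388  0.1822]
shutter_grip [156, 280] 0.78 [ 0.4827 -0.2389  0.1705]
shutter_grip [95, 278] 0.47 [ 0.5526 -0.2366  0.1821]
shutter_grip [177, 8] 0.34 [0.4249 0.2196 0.0241]
index [92, 310] 0.86 [ 0.5568 -0.2758  0.143 ]
index [95, 280] 0.26 [ 0.5526 -0.2388  0.1835]
bay1 [92, 308] 0.71 [ 0.5568 -0.2731  0.1459]
bay1 [93, 279] 0.69 [ 0.5548 -0.2377  0.1823]
window [90, 306] 0.86 [ 0.5591 -0.2706  0.1464]
bottle1 [116, 276] 0.9 [0.5382 0.2205 0.0649]
bottle1 [15, 274] 0.75 [0.6643 0.2227 0.0607]
bottle1 [9, 342] 0.75 [0.6736 0.1333 0.0497]
bottle1 [185, 218] 0.71 [0.4393 0.3071 0.0636]
bottle1 [191, 267] 0.63 [0.4307 0.2343 0.0667]
bottle1 [50, 388] 0.6 [0.6225 0.0716 0.0615]
5.0833
```

View pics/wa_.png

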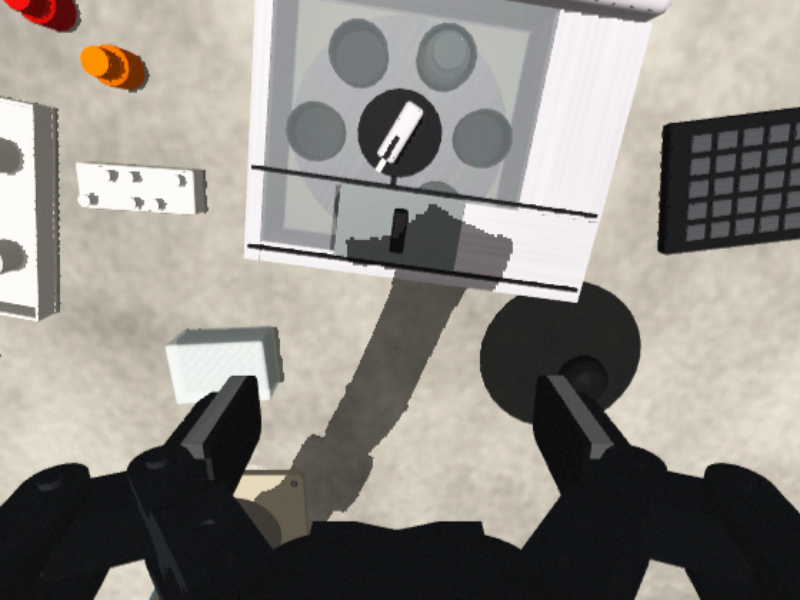

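View pics/wb.png

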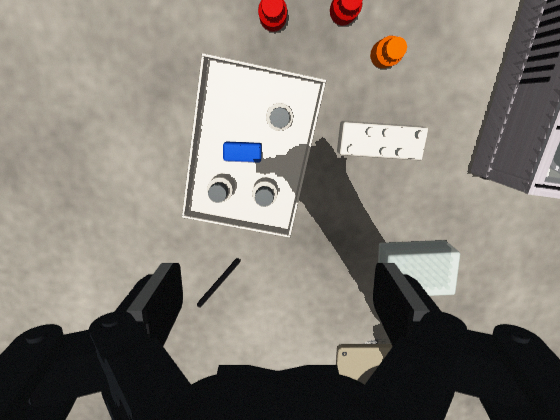

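```bash
cat >> h.py <<'E'
def blob(P,c,rad,z0,z1):
    m=(np.hypot(P[...,0]-c[0],P[...,1]-c[1])<rad)&(P[...,2]>z0)&(P[...,2]<z1)
    q=P[m];(cx,cy),(w,h),a=cv2.minAreaRect((q[:,:2]*1000).astype(np.float32))
    n,l,st,cc=cv2.connectedComponentsWithStats(m.astype(np.uint8))
    return len(q),np.round([cx,cy,w,h,a],1),np.round(q.mean(0),4),np.round(np.percentile(q[:,2],[5,50,95]),4)
E
python3 - <<'E'
from h import *
r.move_ptp((0.40,-0.225,0.38),down(0.0))
d=snap('wrist','wc');np.savez('wc.npz',**{k:np.array(v) for k,v in d.items()})
for f in 'wa','wc':
    P=cloud(dict(np.load(f+'.npz')))
    print(f,'knob',*blob(P,(.555,-.233),.04,.175,.190))
    print('tab',*blob(P,(.482,-.239),.03,.160,.180))
    m=(P[...,2]>.125)&(P[...,2]<.185)&(P[...,0]>.35)&(P[...,0]<.72)&(P[...,1]<0)&(P[...,1]>-.45)
    m=cv2.morphologyEx(m.astype(np.uint8),cv2.MORPH_OPEN,np.ones((3,3)))>0
    q=P[m]
    fr=np.array([q[(q[:,1]>y)&(q[:,1]<y+.01)][:,:2][np.argmin(q[(q[:,1]>y)&(q[:,1]<y+.01)][:,0])] for y in np.arange(-.38,-.10,.01) if ((q[:,1]>y)&(q[:,1]<y+.01)).any()])
    print(np.polyfit(fr[:,1],fr[:,0],1),fr[[0,5,10,15,20,-1]].round(3).tolist())
P=cloud(dict(np.load('wb.npz')))
for c in((.538,.2205),(.439,.307),(.431,.234)): print(*blob(P,c,.025,.050,.075))
a=cv2.imread('pics/wc.png');cv2.imwrite('pics/wc_.png',cv2.resize(a[:300],(800,429)))
print(r.get_state()['time_s'],r.finger_overhang)
E
```

```text
wa knob 639 [ 555.  -238.4   16.    48.    57.6] [ 0.5553 -0.2386  0.1822] [0.1802 0.1822 0.1839]
tab 292 [ 474.6 -237.3   11.9   35.9   82.1] [ 0.4756 -0.2374  0.1701] [0.1682 0.1704 0.1717]
[0.13933372 0.45927372] [[0.406, -0.375], [0.414, -0.328], [0.421, -0.279], [0.427, -0.23], [0.435, -0.176], [0.445, -0.1]]
wc knob 746 [ 549.7 -235.    16.3   35.8   57.7] [ 0.5468 -0.2342  0.1821] [0.1793 0.1823 0.184 ]
tab 487 [ 474.4 -237.3   12.    35.9   81.8] [ 0.4748 -0.2372  0.1703] [0.1688 0.1704 0.1717]
[0.14068289 0.45950303] [[0.407, -0.378], [0.413, -0.33], [0.421, -0.277], [0.427, -0.229], [0.435, -0.179], [0.446, -0.096]]
321 [536.7 215.6  26.6  27.   89.6] [0.5366 0.216  0.0654] [0.0638 0.0654 0.067 ]
307 [427.6 308.7  27.6  25.8  84.7] [0.4284 0.3082 0.0641] [0.0543 0.0652 0.0668]
300 [420.6 239.1  27.7  26.8  57.3] [0.4217 0.2391 0.0643] [0.0553 0.0653 0.0668]
6.8 0.025
```

View pics/wc_.png

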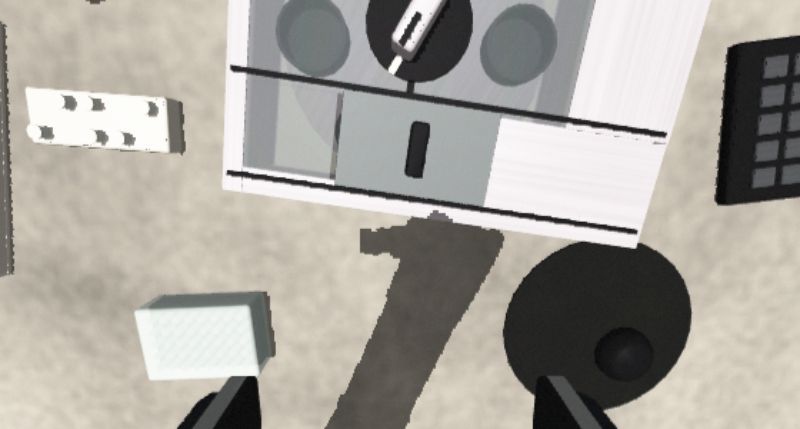

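Depth fits match the sizes given: knob at (0.555, -0.238) with its top at 0.182, and tab at (0.4745, -0.2373). The analyser yaw is -0.14 rad, the shutter reads about 0.010 and the carousel about -24°. The four cups other than the calibrator's show empty. Now I'll open the shutter and turn bay 1 to the window.

```bash
cat >> h.py <<'E'
YAW=-0.140; AX=np.array([.555,-.2384]); UX=np.array([np.cos(YAW),np.sin(YAW)]); UY=np.array([-np.sin(YAW),np.cos(YAW)])
def A(x,y): return AX+x*UX+y*UY
def V(xy,z): return [float(xy[0]),float(xy[1]),float(z)]
def st(msg=''):
    s=r.get_state();print(msg,'t',round(s['time_s'],1),'p',np.round(s['ee_pos'],4),'F',np.round(s['wrist_force'],1),'g',round(s['gripper_width'],3))
def best_down(xy,z,al,dturn=0.):
    """among yaws al (mod pi) the pose whose last joint stays most central over a turn dturn (yaw; q7 goes -dturn)"""
    c=[]
    for k in(-1,0,1):
        q=r.solve_ik(V(xy,z),down(al+k*np.pi))
        if q is not None: c.append((max(abs(q[6]),abs(q[6]-dturn))+.15*np.abs(np.array(q[:6])-r.get_state()['qpos'][:6]).max(),al+k*np.pi,np.array(q)))
    b=min(c,key=lambda t:t[0]);print('q7',round(b[2][6],2),'->',round(b[2][6]-dturn,2));return down(b[1])
def turn(cur,to,zt=.173):
    """carousel joint angle cur -> to, degrees"""
    d=np.radians(to-cur);al=YAW+np.pi+np.radians(cur)
    q=best_down(AX,zt,al,d)
    r.command_gripper(.5); r.move_ptp(V(AX,.26),q); r.move_linear(V(AX,zt),rate=.12)
    r.command_gripper(0.,40); st('knob gripped')
    j=np.array(r.get_state()['qpos']);n=max(1,int(np.ceil(abs(d)/1.1)))
    for i in range(1,n+1):
        k=j.copy();k[6]-=d*i/n;r.movej(k)
    st('turned'); r.command_gripper(.5); r.move_linear(V(AX,.26),rate=.2)
E
python3 - <<'E'
from h import *
j=r.get_state()['qpos'];p=(.45,-.23,.3)
print([round(r.solve_ik(p,down(a))[6],3) for a in(0,.1)])
T=np.array([.4745,-.2373])
q=best_down(T,.26,YAW)
r.command_gripper(.5); r.move_ptp(V(T,.25),q); r.move_linear(V(T,.175),rate=.12); st('at tab')
r.command_gripper(0.,50); st('grip')
E
```

```text
[np.float64(-1.132), np.float64(-1.039)]
q7 -1.26 -> -1.26
at tab t 8.7 p [ 0.4751 -0.2377  0.1762] F [-0.5 -0.6  0. ] g 0.499
grip t 9.1 p [ 0.475  -0.2375  0.1759] F [-1.4  0.5  6.1] g 0.123
```

The last joint's sign is positive, so I'll fix the helper and then slide the shutter.

```bash
sed -i 's/k\[6\]-=d/k[6]+=d/; s/q\[6\]-dturn/q[6]+dturn/; s/b\[2\]\[6\]-dturn/b[2][6]+dturn/; s/q7 goes -dturn/q7 goes +dturn/' h.py
python3 - <<'E'
from h import *
p0=r.get_state()['ee_pos']
for s in(.05,.097,.100,.102):
    r.move_linear(V(p0[:2]-s*UY,p0[2]),rate=.08); st(s)
r.command_gripper(.5); r.move_linear(V(p0[:2]-.1*UY,.26),rate=.2)
turn(-24.4,-60)
r.move_ptp((0.42,-0.22,0.38),down(0.0))
d=snap('wrist','wd');P=cloud(d);np.savez('wd.npz',**{k:np.array(v) for k,v in d.items()})
print('knob',*blob(P,AX,.04,.175,.190)); t=A(-.08,-.11);print(t);print('tab',*blob(P,t,.03,.160,.180))
b=A(-.08,0);print('bay',b,*blob(P,b,.035,.060,.08)); print('rim',*blob(P,b,.035,.095,.106)); st()
a=cv2.imread('pics/wd.png');cv2.imwrite('pics/wd_.png',cv2.resize(a[:300],(800,429)))
E
```

```text
0.05 t 9.9 p [ 0.4679 -0.2879  0.176 ] F [-0.4 -1.8  1.4] g 0.124
0.097 t 10.6 p [ 0.4612 -0.3347  0.176 ] F [-1.5 -1.1  2.1] g 0.123
0.1 t 10.9 p [ 0.461  -0.3364  0.176 ] F [-0.9  0.3  4.1] g 0.126
0.102 t 11.1 p [ 0.461  -0.3365  0.1759] F [-1.2  4.1  5.8] g 0.124
q7 0.86 -> 0.24
knob gripped t 15.3 p [ 0.5554 -0.2386  0.1739] F [-1.5  0.6  5.1] g 0.18
turned t 16.0 p [ 0.5554 -0.2387  0.174 ] F [-0.7 -0.   1.3] g 0.178
knob 1152 [ 555.1 -238.4   16.5   48.    21.9] [ 0.5544 -0.2384  0.1821] [0.1797 0.1824 0.1839]
[ 0.46043298 -0.33616031]
tab 543 [ 460.5 -336.    12.7   35.9   81.8] [ 0.4611 -0.3345  0.1692] [0.1623 0.1701 0.1715]
bay [ 0.47578272 -0.22723655] 1893 [ 475.8 -227.1   69.4   64.3   82.1] [ 0.4782 -0.2269  0.072 ] [0.0696 0.072  0.0741]
rim 432 [ 473.  -226.9   53.2   58.8   82.1] [ 0.4735 -0.2275  0.1019] [0.0978 0.1023 0.1039]
 t 18.4 p [ 0.4201 -0.2199  0.3792] F [0.9 0.1 0. ] g 0.5
```

View pics/wd_.png

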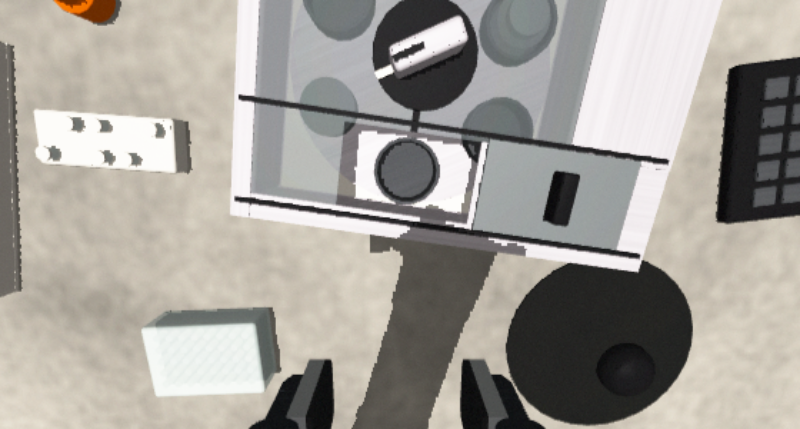

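Shutter is fully open (tab within 0.2 mm of the 0.110 position), and bay 1 shows empty at the window centre, knob at -60°. Now bottle picking.

```bash
cat >> h.py <<'E'
def caps():
    r.command_gripper(.6); r.move_ptp((0.48,0.22,0.42),down(0.0))
    d=snap('wrist','caps%d'%(10*r.get_state()['time_s']));P=cloud(d)
    m=(P[...,2]>.054)&(P[...,2]<.075)&(P[...,0]>.35)&(P[...,0]<.64)&(P[...,1]>.13)&(P[...,1]<.42)
    n,l,s,c=cv2.connectedComponentsWithStats(m.astype(np.uint8));out=[]
    for i in range(1,n):
        if s[i,4]>120:
            q=P[l==i];q=q[q[:,2]>np.percentile(q[:,2],60)-.005];(x,y),w,_=cv2.minAreaRect((q[:,:2]*1000).astype(np.float32))
            px=d['pixels'][l==i].mean(0);out.append((x/1000,y/1000,np.median(q[:,2])));print('cap',np.round(out[-1],4),np.round(w,1),px.round())
    return out
def pick(c):
    xy=np.array(c[:2]);q=best_down(xy,.2,YAW)
    r.move_ptp(V(xy,.14),q); r.move_linear(V(xy,.0685),rate=.12); r.command_gripper(0.,45); st('picked')
    r.move_linear(V(xy,.27),rate=.25); st('lifted')
def place():
    b=A(-.08,0);r.move_ptp(V(b,.27),best_down(b,.27,YAW)); st('above'); 
    if r.get_state()['gripper_width']<.25: raise SystemExit('lost bottle')
    r.move_linear(V(b,.20),rate=.2); r.move_linear(V(b,.1375),rate=.05); st('down')
    r.command_gripper(.52); r.move_linear(V(b,.27),rate=.2); st('released')
def check(name):
    r.move_ptp((0.42,-0.22,0.38),down(0.0)); d=snap('wrist',name);P=cloud(d);b=A(-.08,0)
    print('knob',*blob(P,AX,.04,.175,.190)[:2]);print('cap in window',b.round(4),*blob(P,b,.03,.122,.1345)); st()
E
python3 - <<'E'
from h import *
c=caps(); pick(max(c,key=lambda t:t[0])); place(); check('we')
E
```

```text
cap [0.5363 0.2161 0.0655] [27.2 27.3] [143. 147. 146.]
cap [0.4266 0.3088 0.0656] [26.7 27.7] [124. 127. 127.]
cap [0.42   0.2393 0.0654] [27.6 27.2] [127. 130. 129.]
q7 0.2 -> 0.2
picked t 23.4 p [0.5368 0.2163 0.0695] F [-0.4 -1.   5.4] g 0.305
lifted t 24.4 p [0.5358 0.2151 0.2684] F [-0.4 -0.6 -0.7] g 0.308
q7 1.09 -> 1.09
above t 26.0 p [ 0.4764 -0.2259  0.2702] F [-0.3 -0.3  0.4] g 0.304
down t 27.9 p [ 0.476  -0.2273  0.1378] F [-0.  -0.4 -0.3] g 0.308
released t 29.1 p [ 0.475  -0.2274  0.269 ] F [-0.   0.2 -1.2] g 0.519
knob 1147 [ 555.1 -238.5   16.4   48.2   22.1]
cap in window [ 0.4758 -0.2272] 532 [ 475.8 -227.6   27.5   27.3   45.8] [ 0.4757 -0.2276  0.1324] [0.131  0.1325 0.1339]
 t 31.2 p [ 0.42   -0.2199  0.3796] F [ 0.7 -1.  -0.9] g 0.521
```

Bottle 1 stands in bay 1 with its top at the expected height. Next is bay 2.

```bash
python3 - <<'E'
from h import *
turn(-60,-120)
c=caps(); pick(min(c,key=lambda t:t[0])); place(); check('wf')
E
```

```text
q7 0.14 -> -0.9
knob gripped t 34.0 p [ 0.5553 -0.2386  0.1739] F [-0.9  0.5  6.1] g 0.185
turned t 35.0 p [ 0.5554 -0.2386  0.174 ] F [0.5 0.5 1. ] g 0.186
cap [0.4264 0.3094 0.0655] [27.1 27.1] [123. 126. 125.]
cap [0.4201 0.2392 0.0655] [27.3 27. ] [126. 130. 129.]
q7 0.05 -> 0.05
picked t 41.0 p [0.4206 0.2395 0.0694] F [ 0.3 -0.5  5.9] g 0.311
lifted t 41.9 p [0.4197 0.2384 0.2689] F [-0.2 -0.4 -0.9] g 0.311
q7 1.13 -> 1.13
above t 43.6 p [ 0.4763 -0.2258  0.2701] F [ 0.2  0.3 -0.6] g 0.308
down t 45.5 p [ 0.476  -0.2273  0.1378] F [-0.7 -0.2 -1.1] g 0.309
released t 46.7 p [ 0.4749 -0.2274  0.269 ] F [-0.5  0.1  0.3] g 0.52
knob 1150 [ 555.  -238.3   47.9   16.3   52.3]
cap in window [ 0.4758 -0.2272] 530 [ 4.748e+02 -2.271e+02  2.750e+01  2.730e+01  3.000e-01] [ 0.4753 -0.2273  0.1324] [0.1309 0.1325 0.1338]
 t 48.8 p [ 0.4199 -0.2199  0.3796] F [-0.7  0.1  0.1] g 0.519
```

Bar is at 52.3° against 52.0° expected. Next is bay 4 (-240°).

```bash
python3 - <<'E'
from h import *
turn(-120,-240)
c=caps(); pick(min(c,key=lambda t:t[0])); place(); check('wg')
caps()
a=cv2.imread('pics/wg.png');cv2.imwrite('pics/wg_.png',cv2.resize(a[:300],(800,429)))
E
```

```text
q7 -0.71 -> -2.81
knob gripped t 51.0 p [ 0.5554 -0.2385  0.1739] F [-1.4 -0.   5. ] g 0.181
turned t 53.0 p [ 0.5554 -0.2387  0.174 ] F [-0.5 -1.5  0.4] g 0.181
cap [0.4267 0.3088 0.0655] [27.1 26.6] [123. 126. 125.]
q7 -0.03 -> -0.03
picked t 59.1 p [0.4271 0.3093 0.0695] F [-1.1 -0.3  5.8] g 0.306
lifted t 60.0 p [0.4264 0.3079 0.2687] F [-0.6 -0.7 -1.2] g 0.31
q7 1.09 -> 1.09
above t 62.0 p [ 0.4763 -0.2259  0.2702] F [-0.5 -0.4  0.4] g 0.312
down t 63.9 p [ 0.476  -0.2273  0.1378] F [ 0.3 -0.1 -0.9] g 0.308
released t 65.0 p [ 0.475  -0.2274  0.269 ] F [ 0.5 -0.1 -0.2] g 0.522
knob 1146 [ 555.1 -238.6   16.4   48.5   22. ]
cap in window [ 0.4758 -0.2272] 537 [ 475.2 -227.2   27.4   26.5   89.8] [ 0.4753 -0.2269  0.1324] [0.1309 0.1325 0.1336]
 t 67.1 p [ 0.4199 -0.2199  0.3796] F [-0.6  0.2  0.5] g 0.519
```

View pics/wg_.png

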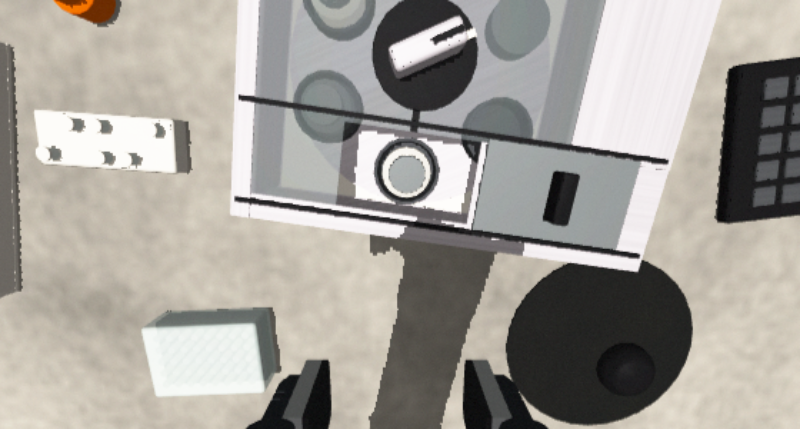

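Third bottle is standing in bay 4, and the home mark is at right (≈[32,470]) as expected. The basket has no caps left. Now turn home, check, then close the shutter.

```bash
python3 - <<'E'
from h import *
turn(-240,-360)
r.move_ptp((0.42,-0.22,0.38),down(0.0)); d=snap('wrist','wh');P=cloud(d)
k=blob(P,AX,.04,.175,.190);print('knob',*k[:2],'want bar',np.degrees(YAW)%90); st()
a=cv2.imread('pics/wh.png');cv2.imwrite('pics/wh_.png',cv2.resize(a[:200,140:460],(800,500)))
E
```

```text
q7 -0.05 -> -2.14
knob gripped t 72.6 p [ 0.5553 -0.2385  0.1739] F [-2.1 -0.2  5. ] g 0.182
turned t 74.6 p [ 0.5554 -0.2386  0.1739] F [0.8 0.3 0.2] g 0.183
knob 1115 [ 554.8 -238.4   16.    47.9   82. ] want bar 81.97859086816848
 t 76.3 p [ 0.4201 -0.2205  0.3786] F [-0.3 -0.5  0.6] g 0.502
```

View pics/wh_.png

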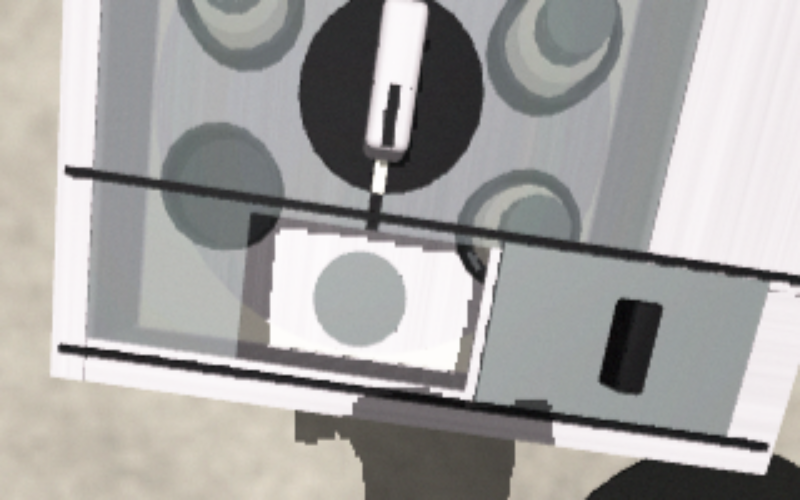

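Home mark ([180,380] in the crop) meets the index line ([212,375]), and the blank plug is under the window. Close the shutter.

```bash
python3 - <<'E'
from h import *
T=A(-.08,-.110); q=best_down(T,.26,YAW)
r.move_ptp(V(T,.25),q); r.move_linear(V(T,.175),rate=.12); r.command_gripper(0.,50); st('grip')
p0=r.get_state()['ee_pos']
for s in(.06,.107,.110,.112):
    r.move_linear(V(p0[:2]+s*UY,p0[2]),rate=.08); st(s)
r.command_gripper(.5); r.move_linear(V(p0[:2]+.11*UY,.26),rate=.2)
r.move_ptp((0.42,-0.22,0.38),down(0.0)); d=snap('wrist','wi');P=cloud(d)
print('tab want',A(-.08,0).round(4),*blob(P,A(-.08,0),.03,.160,.180)[:2]); print('knob',*blob(P,AX,.04,.175,.190)[:2]); st()
r.move_ptp((0.3,-0.45,0.35),down(0.0)); snap('top','top1'); st()
a=cv2.imread('pics/top1.png');b=cv2.imread('pics/wi.png')[:300]
cv2.imwrite('pics/fin.png',np.vstack([a[:320],b[:270]]))
E
```

```text
q7 1.36 -> 1.36
grip t 80.0 p [ 0.4608 -0.3363  0.1759] F [-1.2 -0.1  5.5] g 0.127
0.06 t 80.8 p [ 0.4694 -0.2763  0.1759] F [-0.7  1.7  1.3] g 0.13
0.107 t 81.6 p [ 0.476  -0.2296  0.1759] F [0.3 1.4 0.6] g 0.125
0.11 t 81.8 p [ 0.4762 -0.2277  0.1759] F [ 0.8 -0.1  1.7] g 0.127
0.112 t 82.1 p [ 0.4763 -0.2273  0.1759] F [ 0.4 -4.9  2. ] g 0.126
tab want [ 0.4758 -0.2272] 461 [ 475.9 -227.2   12.    35.8   82. ]
knob 1119 [ 554.7 -238.4   16.    47.7   82.1]
 t 85.2 p [ 0.4199 -0.2199  0.3796] F [-0.3 -0.2  0. ] g 0.502
 t 86.3 p [ 0.3019 -0.4484  0.3503] F [-0.4  0.2 -0.3] g 0.498
```

View pics/fin.png

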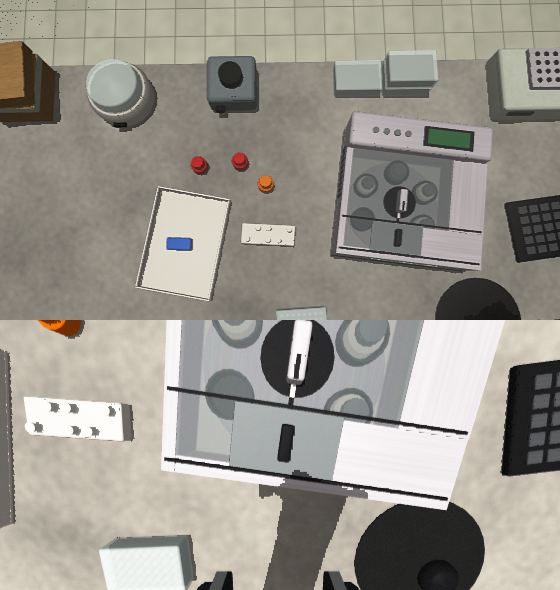

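The basket holds only the cold pack, the look-alikes, rack and cold pack haven't moved, the shutter is closed and the carousel is at home. Handing in.

```bash
python3 -c "
from h import *
r.job_done(); st()"
```

```text
the job is handed in; nothing more can be done
the job is handed in; nothing more can be done
```

The analyser is loaded and the job is handed in, at about 86 s of the 210 s allowed. I opened the shutter fully and stood the three bottles from the basket in bays 1, 2 and 4. Then I turned the carousel to home and closed the shutter. Only three bottles were present, so bay 5 stays empty.

- **Home mark:** the knob bar reads 82.0–82.1° against 81.98° wanted, and the mark meets the index line in the picture.
- **Shutter:** the tab is within 0.2 mm of its closed position.
- **Bottles:** each cap stood within about 1 mm of the window centre after placing, at the expected height.
- **Rest of the bench:** the cold pack, tube rack and the red and orange look-alikes look unmoved in the last top picture, and the robot was clear of everything.

No check failed or disagreed, and I saw no knocked bottle or slackened grip.

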